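# Tip the checker-store cover into the walnut board half

### The arm

A 7-joint arm with a two-finger parallel gripper is mounted at the origin on the work surface. World frame = base frame: x ahead of the robot, y to its left, z up, the work surface at z = 0. Lengths are in m, angles in rad, forces in N, time in s.
With the tool pointing down it reaches from about 0.4 to 0.85 m from the base axis. Payload 10.4 kg.
Tool frame: the origin (TCP) lies at the very end of the fingers, on their centre line; the grasp point (between the pads) lies 19 mm behind it; z points along the fingers, y is the direction in which the jaws open and shut (so a half turn about z gives the same grasp; the last joint's range is limited). The gripper opens to 87 mm and grips with 3 to 60 N. Pads are 19 mm wide; open, the fingers measure 117 mm over their backs; the gripper's body (75 mm by 190 mm) begins 51 mm behind the grasp point.
Start: joints at [-1.35, 0.332, -0.065, 1.46, 0.022, 1.35, -0.088], TCP at [0.151, 0.607, 0.223] pointing down, gripper open.
Joint ranges: [-2.6, 2.6], [-0.5, 2.12], [-1.47, 1.34], [0.16, 2.42], [-1.27, 4.41], [0.06, 2.06], [-2.6, 2.6]. Speed limits (rad/s): [2.22, 2.22, 2.79, 2.79, 3.14, 3.14, 3.14].

### API

Orientations are given as a unit quaternion [x, y, z, w].
In Python, from bench import r gives the robot as it stands.
- The arm moves only by the tool move_arm, never from a script. Its argument "deltas" is a list of rows, each a list of 5 numbers: the gripper's target within -1 to 1 (fully open at 1, half-way at 0, shut at -1), then the shift along the tool's x, y, z as a fraction of full scale, then the turn about the tool's z as a fraction of full scale. A call has 1 to 12 rows; each row shifts and turns the commanded pose from where the row before left it, along the tool's axes as they then stand; what a row does not reach is not made up. Full scale, the value 1, is 2.5 cm for a shift and 90 degrees for a turn. A row lasts 1/12 s, in which the tool goes at most 41.7 mm and 7.16 degrees, less where a joint would pass 70% of its speed; a pose out of reach is approached as far as the arm can. A call with a number of a shift or a turn outside -1 to 1 is refused whole. A call with a gripper value outside its range is refused whole. The fingers move at their own pace and stop on an object; "squeeze" is the grip in N (left out, the last holds). Time passes only in rows, so rows that do not move let the fingers close. It gives the time, the measured TCP pose, the force and the opening at its end, in the units of the state.
- r.read_state(): the state, without advancing time (a new reading comes with each control period).
- r.camera(name): name is "scene" or "top" or "wrist"; returns the picture (384x512x3 uint8, red, green, blue); there is no depth.
- r.camera_info(name): a dict with "K" (3x3 intrinsics, pixels), "R" (3x3) and "t" (3): a world point X has camera coordinates R X + t; the wrist camera has in their place "hand_eye" (4x4, takes a point from camera to tool coordinates, whose origin is the TCP and whose axes are the flange's). Camera axes: x right, y down, z forward; pixel columns grow to the right and rows downward; lengths in m; the calibration is good to about 2 mm. A picture is of the moment at which its call begins: read the wrist's pose just before it. camera_info takes no time and is no camera call.
- r.close_job(): hands the job in, once; it reports no verdict.
Trained networks look in the newest picture that a camera, given by its name, has taken for a name from the list of things; names that differ only in an ending like _2 or _b are one class to them, and where a whole thing is asked for, a point or a joint stands for the part that bears it (a point fixed in the world has none). Each returns a list of dicts, best first, with "confidence" (0 to 1); they miss things now and then, are a little off and sometimes report something else, mostly with a low value. They report only what shows in the picture. A call takes as long as a camera call. They do not tell look-alikes from the thing itself.
- r.boxes_of(camera, label): "position" ([x, y, z] in m, in the coordinates of the camera as it stood for that picture, good to about 4 mm: the middle of the surface that is visible of it).
- r.tip_of(camera, label): "position" ([x, y, z] in m, in the coordinates of the camera as it stood for that picture, good to about 4 mm: a listed point, or the origin of a listed thing).
The state is a dict: "time": time; "joint_positions": joint angles; "joint_vel": joint speeds; "joint_torque": joint torques, N m; "ee_pos": TCP position; "eef_rot": TCP orientation; "ft_force": force on the tool from outside, world axes, zero at the start; "torque": the same for the moment, N m; "width": finger opening in m.
Only numpy, scipy, OpenCV 4.12 (cv2) and the standard library are available. Lean on these libraries where they do the work, as an engineer would, in place of code of your own. Each camera call takes 0.05 s, during which the arm holds its last target.

### The job

The cover for the checker store has dried: lift it off the pine strips and fit it into the store of the walnut board half. It is longer than the opening, so tip it in with one end under the broad rail, let the other end down inside the narrow rail, then slide it back until it stops under the narrow rail, so that it lies flat on the ledges with both ends caught under the rails. Let go of it, and leave the dice, the jar and the scraper as they are.

Things in the scene. Friction and masses are not known exactly. Their poses are not given: they have to be found in the camera images.
- store (a point): Centre of the mouth of the checker store, a trough 68 mm wide in the fixed walnut board half (tray 240 x 208 mm, 46 mm high). Lies at rim height, 46 mm above the bench. x runs along the store to the broad rail, z up; the inlaid field is on the -y side. The opening between the two rails is 124 mm long (x -62 to +62 mm); the store's floor is 6 mm above the bench.
- broad_rail (a point): Middle of the inner lower edge of the broad rail, at x = +62 mm from the store's centre, 38 mm above the bench; axes as the store's. The rail bridges the store flush with the rim, 8 mm thick and 30 mm broad; the store's end wall stands under its far side, 30 mm further along x, so the groove under it is 30 mm deep.
- narrow_rail (a point): Middle of the inner lower edge of the narrow rail, at x = -62 mm from the store's centre, 38 mm above the bench; axes as the store's. The rail bridges the store flush with the rim, 8 mm thick and 12 mm broad; a wall stands under its far side, so the groove under it is 12 mm deep. Beyond it lies the open dice well, 44 mm long.
- ledge (a point): Where the middle of the cover's underside lies once fitted: x = -1 mm from the store's centre, 22 mm above the bench, axes as the store's. The ledge is level, 22 mm up all round: 8 mm wide along the side walls and right under both rails, with 16 mm free height between ledge and rails. Fitted, the cover ends against the wall under the narrow rail and reaches 10 mm under the broad one.
- pull (a point): Middle of the pull of the loose walnut store cover, a panel 146 x 62 x 8 mm, about 0.1 kg, alike both ways round; x along its length, z up. The pull is a bar on the middle of its upper face: 14 mm thick along x, 44 mm long along y, 24 mm high. This point is 12 mm above that face and 20 mm above the underside. It starts lying flat across two pine strips, pull up.
- end_a (a point): Middle of the lower edge of the cover's +x end: 73 mm along +x of the pull and 20 mm below it, in the cover's axes.
- end_b (a point): Middle of the lower edge of the cover's -x end: 73 mm along -x of the pull and 20 mm below it.
- strips: The two pine drying strips (each 14 x 110 mm, 20 mm high, fixed), 90 mm apart along x; origin midway between them at the bench.
- jar: Squat amber glass jar with a cork, 74 mm across and 84 mm high; origin at its foot. Leave it.
- scraper: Steel cabinet scraper, a blank 150 x 62 x 2 mm, lying flat; origin at the middle of its underside. Leave it.
- die1: Horn die, 16 mm, in the dice well of the board half; origin under it. Leave it.
- die2: Horn die, 16 mm, in the dice well of the board half; origin under it. Leave it.
Not all that is in view belongs to the job. What is shaped like the part that bears pull but green or turquoise is not meant.

How it is judged:
On the way, in this order (a step that is already met when the one before it is completed fails the run):
1. the cover is lifted clear of the strips (height (world z) of pull above 0.07 m), for 0.1 s.
2. tipped: one end is under the broad rail while the other is still above the rim (((x of end_a in the frame of store above 0.066 m and z of end_a in the frame of store below -0.012 m and z of end_b in the frame of store above 0 m and horizontal distance between pull and store below 0.06 m) or (x of end_b in the frame of store above 0.066 m and z of end_b in the frame of store below -0.012 m and z of end_a in the frame of store above 0 m and horizontal distance between pull and store below 0.06 m))), for 0.1 s.
At the end, for the whole second after the job is handed in: The cover lies at rest and flat (within 2 degrees) on the ledges inside the store, slid back to within 5 mm of its stop under the narrow rail, so that both its ends are under the rails (x of pull in the frame of store between -0.006 and 0.004 m and y of pull in the frame of store between -0.008 and 0.008 m and z of pull in the frame of store between -0.007 and -0.0015 m and angle between pull's own z axis and vertical below 0.035 rad and angle between the x axis of pull and the x axis of store, either way round below 0.08 rad and linear speed of cover below 0.01 m/s); the robot touches nothing.
It fails at once if the jar is shifted more than 20 mm or tipped (distance of jar from where it was at the start of the episode above 0.02 m or angle between jar's own z axis and vertical above 0.35 rad).
It fails at once if the scraper is shifted more than 20 mm (distance of scraper from where it was at the start of the episode above 0.02 m).
It fails at once if a die is shifted more than 20 mm (distance of any of die1, die2 from where it was at the start of the episode above 0.02 m).
It also fails if it takes over 48 s, if anything falls off the work surface, if the arm or the gripper's body presses on something with over 40 N, if the wrist force passes 120 N, or if a joint passes its speed limit or range.

## Working session

There is one attempt and no reset: what is moved stays moved. The work goes in short steps, Python scripts to look and compute and a tool call to move; the robot and the scene stay as the last step left them, time stands still between calls to the robot, and variables do not carry over. Pictures are saved under pics/ and viewed, and the job is handed in when it is done.

Besides the shell and the picture viewer there is one more tool, called as a command line: name --pt "numbers of a row" for each row, then --argument value for the rest. move_arm: Moves the arm, as the interface text tells. Shift numbers are shares of 2.5 cm and turn numbers shares of 90 degrees, none past 1 either way. Its arguments: {"type":"object","properties":{"deltas":{"type":"array","items":{"type":"array","items":{"type":"number"}}},"squeeze":{"type":"number"}},"required":["deltas"]}

```bash
ls; mkdir -p pics
cat > h.py <<'E'
import numpy as np,cv2
from bench import r
from scipy.spatial.transform import Rotation as Ro
def snap(c,n):
    im=r.camera(c); cv2.imwrite(f'pics/{n}.png',im[:,:,::-1]); return im
def w(c,p):
    i=r.camera_info(c)
    if c=='wrist':
        s=r.read_state(); H=np.array(i['hand_eye']); q=H[:3,:3]@p+H[:3,3]
        return Ro.from_quat(s['eef_rot']).apply(q)+s['ee_pos']
    return np.array(i['R']).T@(np.array(p)-i['t'])
E
python3 - <<'E'
from h import *
np.set_printoptions(precision=4,suppress=True)
print(r.read_state())
for c in ['top','scene']:
    snap(c,c+'0')
    for l in ['store','broad_rail','narrow_rail','pull','end_a','end_b','strips','jar','scraper','die1']:
        for d in r.tip_of(c,l)[:3]: print(c,l,round(d['confidence'],2),w(c,d['position']))
print(r.read_state()['time'])
E
```

```text
pics
{'time': 0.0, 'joint_positions': array([-1.3496,  0.3329, -0.0647,  1.4609,  0.0216,  1.3499, -0.0885]), 'joint_vel': array([-0.0004, -0.    , -0.0018,  0.0005,  0.0003, -0.0009, -0.0013]), 'joint_torque': array([ -0.0006, -62.327 ,   0.0241, -38.9883,  -0.0614,   0.0399,
         0.0001]), 'ee_pos': array([0.1508, 0.6061, 0.2218]), 'eef_rot': array([ 0.1216,  0.9926, -0.0007, -0.    ]), 'ft_force': array([-0.391 , -0.4849, -0.0066]), 'torque': array([-0.0106, -0.0401,  0.0252]), 'width': 0.08707235461808183}
top store 0.92 [0.5375 0.1714 0.0517]
top broad_rail 0.9 [0.4752 0.1931 0.0417]
top narrow_rail 0.57 [0.5915 0.1494 0.0378]
top pull 0.74 [ 0.3989 -0.4441  0.0167]
top pull 0.68 [ 0.6548 -0.5244  0.0225]
top pull 0.67 [ 0.4488 -0.2587  0.0445]
top end_a 0.96 [ 0.3465 -0.0218 -0.002 ]
top end_a 0.86 [ 0.6112 -0.5813  0.0022]
top end_a 0.83 [ 0.6943 -0.4688  0.0011]
top end_b 0.96 [ 0.3465 -0.0218 -0.002 ]
top end_b 0.86 [ 0.6112 -0.5813  0.0022]
top end_b 0.83 [ 0.6943 -0.4688  0.0011]
top strips 0.54 [ 0.3756 -0.2718  0.0215]
top strips 0.51 [ 0.4419 -0.2517 -0.0037]
top ja
[... 300 characters left out ...]
58 0.0339]
scene narrow_rail 0.82 [0.5922 0.1519 0.0388]
scene narrow_rail 0.23 [ 0.3779 -0.272   0.017 ]
scene pull 0.96 [ 0.4029 -0.4491  0.0215]
scene pull 0.94 [ 0.2384 -0.2482  0.0199]
scene pull 0.87 [ 0.4439 -0.2563  0.0351]
scene end_a 0.84 [ 0.4267 -0.1472  0.002 ]
scene end_a 0.82 [ 0.3096 -0.2678 -0.0009]
scene end_a 0.77 [ 0.376  -0.2714  0.0177]
scene end_b 0.84 [ 0.4267 -0.1472  0.002 ]
scene end_b 0.82 [ 0.3096 -0.2678 -0.0009]
scene end_b 0.77 [ 0.376  -0.2714  0.0177]
scene strips 0.51 [ 0.4432 -0.258  -0.0026]
scene jar 0.84 [ 0.7055 -0.17   -0.0015]
scene scraper 0.78 [ 0.6638 -0.3772  0.0016]
scene die1 0.6 [0.6416 0.1499 0.0042]
scene die1 0.38 [0.6235 0.1285 0.0117]
1.1
```

View pics/top0.png

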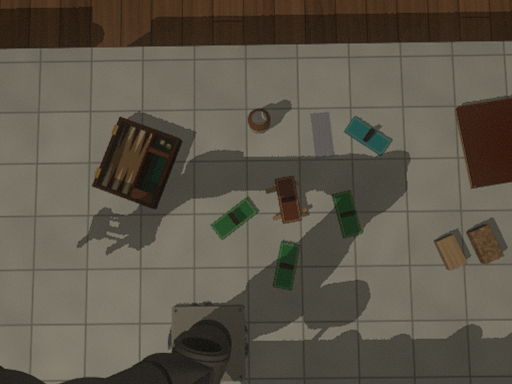

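View pics/scene0.png

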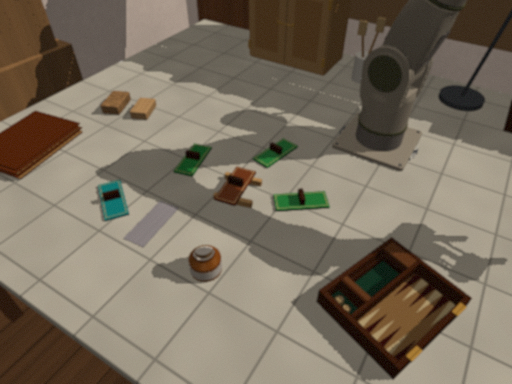

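Run:
```python
from h import *
np.set_printoptions(precision=4,suppress=True)
print(r.camera_info('wrist'))
```

```text
{'K': array([[290.4768,   0.    , 254.7664],
       [  0.    , 290.4768, 189.728 ],
       [  0.    ,   0.    ,   1.    ]]), 'hand_eye': array([[ 0.001 , -0.9695, -0.2451,  0.0658],
       [ 1.    ,  0.0009,  0.0004, -0.0003],
       [-0.0002, -0.2451,  0.9695, -0.1611],
       [ 0.    ,  0.    ,  0.    ,  1.    ]])}
```

move_arm --pt "1 -0.95 -0.65 -0.16 0" --pt "1 -0.95 -0.65 -0.16 0" --pt "1 -0.95 -0.65 -0.16 0" --pt "1 -0.95 -0.65 -0.16 0" --pt "1 -0.95 -0.65 -0.16 0" --pt "1 -0.95 -0.65 -0.16 0" --pt "1 -0.95 -0.65 -0.16 0" --pt "1 -0.95 -0.65 -0.16 0" --pt "1 -0.95 -0.65 -0.16 0" --pt "1 -0.95 -0.65 -0.16 0"

```text
time: 1.93
ee_pos: [0.3429, 0.3903, 0.2629]
eef_rot: [0.122, 0.993, 0.0, 0.0]
ft_force: [0.9, 1.2, 0.1]
width: 0.087
```

move_arm --pt "1 -0.95 -0.65 0 0" --pt "1 -0.95 -0.65 0 0" --pt "1 -0.95 -0.65 0 0" --pt "1 -0.95 -0.65 0 0" --pt "1 -0.95 -0.65 0 0" --pt "1 -0.95 -0.65 0 0" --pt "1 -0.95 -0.65 0 0" --pt "1 -0.95 -0.65 0 0" --pt "1 -0.5 -0.5 0 0" --pt "1 0 0 0 0" --pt "1 0 0 0 0" --pt "1 0 0 0 0"

```text
time: 2.93
ee_pos: [0.5037, 0.2053, 0.2625]
eef_rot: [0.121, 0.993, 0.0, -0.0]
ft_force: [0.5, -0.1, 0.6]
width: 0.0875
```

Run:
```python
from h import *
np.set_printoptions(precision=4,suppress=True)
s=r.read_state();print(s['time'],s['ee_pos'],s['eef_rot'])
np.save('s1.npy',np.r_[s['ee_pos'],s['eef_rot']])
snap('wrist','w1')
for l in ['store','broad_rail','narrow_rail','ledge','die1']:
        for d in r.tip_of('wrist',l)[:2]: print(l,round(d['confidence'],2),w('wrist',d['position']))
```

```text
2.9333 [0.5037 0.2053 0.2625] [ 0.1212  0.9926  0.0003 -0.0002]
store 0.58 [0.5399 0.1769 0.0425]
broad_rail 0.68 [0.4804 0.1943 0.0337]
narrow_rail 0.98 [0.5971 0.1558 0.0344]
ledge 0.66 [0.5365 0.1746 0.0236]
die1 0.44 [0.639  0.1504 0.0034]
```

View pics/w1.png

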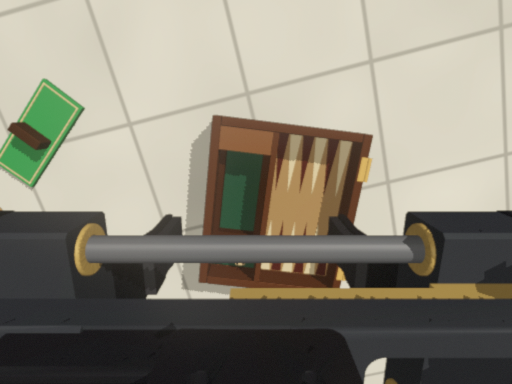

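move_arm --pt "1 -0.8 -0.4 0 0" --pt "1 -0.8 -0.4 0 0" --pt "1 -0.8 -0.4 0 0" --pt "1 0 0 0 0" --pt "1 0 0 0 0" --pt "1 0 0 0 0"

```text
time: 3.73
ee_pos: [0.5548, 0.1615, 0.2624]
eef_rot: [0.121, 0.993, 0.0, -0.0]
ft_force: [0.9, -0.2, -0.6]
width: 0.087
```

Run:
```python
from h import *
np.set_printoptions(precision=4,suppress=True)
s=r.read_state();print(s['time'],s['ee_pos'],s['eef_rot'])
np.save('s2.npy',np.r_[s['ee_pos'],s['eef_rot']])
im=snap('wrist','w2')
for l in ['store','broad_rail','narrow_rail','ledge']:
        for d in r.tip_of('wrist',l)[:2]: print(l,round(d['confidence'],2),w('wrist',d['position']))
c=im[60:250,160:360]; cv2.imwrite('pics/w2c.png',cv2.resize(c,None,fx=3,fy=3,interpolation=cv2.INTER_CUBIC)[:,:,::-1])
```

```text
3.7333 [0.5548 0.1615 0.2624] [ 0.1212  0.9926  0.0001 -0.0003]
store 0.77 [0.5408 0.1751 0.0442]
broad_rail 0.86 [0.4832 0.1954 0.0347]
broad_rail 0.59 [0.5386 0.1775 0.0451]
narrow_rail 0.97 [0.5989 0.155  0.0355]
ledge 0.76 [0.5379 0.1732 0.0212]
```

View pics/w2c.png

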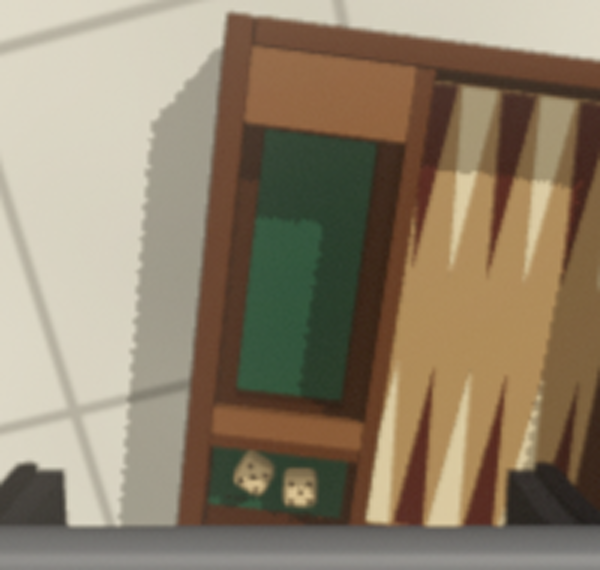

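```bash
cat >> h.py <<'E'
def proj(px,z,S):
    i=r.camera_info('wrist');H=np.array(i['hand_eye']);R=Ro.from_quat(S[3:])
    d=np.linalg.inv(i['K'])@[px[0],px[1],1]; d=R.apply(H[:3,:3]@d); o=R.apply(H[:3,3])+S[:3]
    return o+d*(z-o[2])/d[2]
def topix(X,S):
    i=r.camera_info('wrist');H=np.array(i['hand_eye']);R=Ro.from_quat(S[3:])
    q=H[:3,:3].T@(R.inv().apply(np.array(X)-S[:3])-H[:3,3]); p=i['K']@q; return p[:2]/p[2]
E
python3 - <<'E'
from h import *
np.set_printoptions(precision=4,suppress=True)
S=np.load('s2.npy')
P=[proj(((u-1)/3+160,(v-1)/3+60),.046,S)[:2] for u,v in [(245,123),(406,143),(214,404),(364,423)]]
P=np.array(P);print(P)
bl,br,nl,nr=P
print('len',np.linalg.norm(bl-nl),np.linalg.norm(br-nr),'wid',np.linalg.norm(bl-br),np.linalg.norm(nl-nr))
for a in (bl-nl,br-nr): print(np.degrees(np.arctan2(a[1],a[0])))
for a in (bl-br,nl-nr): print(np.degrees(np.arctan2(a[1],a[0]))+90)
print(P.mean(0))
E
```

```text
[[0.4684 0.1654]
 [0.4923 0.2286]
 [0.5819 0.1217]
 [0.6067 0.1851]]
len 0.12163486008155878 0.12247205690085358 wid 0.06751962668790303 0.06806985574713596
158.91800949784212
159.17588965029157
-20.659340218223008
-21.366403002361935
[0.5373 0.1752]
```

move_arm --pt "1 0 -0.96 0 0" --pt "1 0 -0.96 0 0" --pt "1 0 -0.96 0 0" --pt "1 0 -0.96 0 0" --pt "1 0 -0.96 0 0" --pt "1 0 -0.96 0 0" --pt "1 0 -0.96 0 0" --pt "1 0 -0.96 0 0" --pt "1 0 -0.96 0 0" --pt "1 0 -0.96 0 0" --pt "1 0 -0.96 0 0" --pt "1 0 -0.96 0 0"

```text
time: 4.98
ee_pos: [0.4852, -0.1195, 0.2627]
eef_rot: [0.121, 0.993, 0.0, 0.0]
ft_force: [-0.1, 0.3, -0.2]
width: 0.0866
```

move_arm --pt "1 0 -0.96 0 0" --pt "1 0 -0.96 0 0" --pt "1 0 -0.96 0 0" --pt "1 0 -0.96 0 0" --pt "1 0 -0.96 0 0" --pt "1 -0.8 -0.5 0 -0.07" --pt "1 -0.8 0 0 -0.07" --pt "1 0 0 0 -0.07" --pt "1 0 0 0 -0.07" --pt "1 0 0 0 0" --pt "1 0 0 0 0"

```text
time: 5.9
ee_pos: [0.4929, -0.2546, 0.2626]
eef_rot: [-0.096, 0.995, 0.0, 0.0]
ft_force: [-0.2, 0.2, -0.6]
width: 0.0871
```

Run:
```python
from h import *
np.set_printoptions(precision=4,suppress=True)
s=r.read_state();print(s['time'],s['ee_pos'],s['eef_rot'])
np.save('s3.npy',np.r_[s['ee_pos'],s['eef_rot']])
im=snap('wrist','w3')
for l in ['pull','strips']:
        for d in r.tip_of('wrist',l)[:2]: print(l,round(d['confidence'],2),w('wrist',d['position']))
```

```text
5.9 [ 0.4929 -0.2546  0.2626] [-0.0963  0.9954  0.0001  0.0001]
pull 0.8 [ 0.451  -0.2599  0.0399]
pull 0.76 [ 0.4022 -0.4516  0.0169]
```

View pics/w3.png

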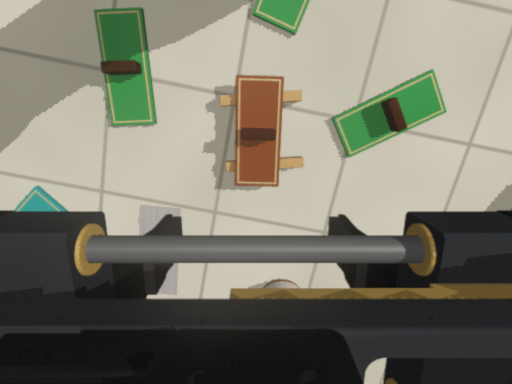

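Run:
```python
from h import *
im=cv2.imread('pics/w3.png')
c=im[60:200,190:330]; cv2.imwrite('pics/w3c.png',cv2.resize(c,None,fx=4,fy=4,interpolation=cv2.INTER_CUBIC))
```

```text
(no output)
```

View pics/w3c.png

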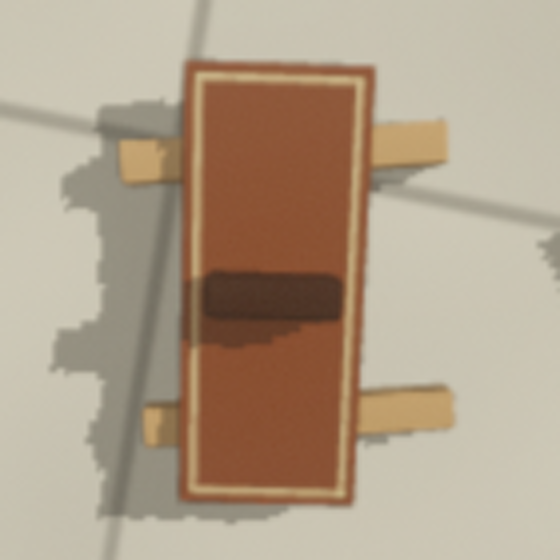

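Run:
```python
from h import *
np.set_printoptions(precision=4,suppress=True)
S=np.load('s3.npy')
P=np.array([proj(((u-1.5)/4+190,(v-1.5)/4+60),.028,S)[:2] for u,v in [(185,60),(375,67),(178,500),(352,505)]])
tl,tr,bl,br=P;f=lambda a:np.degrees(np.arctan2(a[1],a[0]))
print(P,P.mean(0),np.linalg.norm(tl-bl),np.linalg.norm(tr-br),np.linalg.norm(tl-tr),np.linalg.norm(bl-br),f(bl-tl),f(br-tr),f(tr-tl)-90,f(br-bl)-90)
Y=f(br-tr+bl-tl); 
R=Ro.from_quat(S[3:]).as_matrix(); ty=f(R[:2,1]); print('tool y ang',ty,'cover',Y,'turn frac',-(Y+90-ty)/90)
c=P.mean(0); d=np.r_[c,.0475]-S[:3]; print('tool shift frac',R.T@d/.025)
```

```text
[[ 0.3823 -0.3014]
 [ 0.3727 -0.2414]
 [ 0.5248 -0.2782]
 [ 0.5149 -0.2181]] [ 0.4487 -0.2598] 0.14433288336955086 0.14404035257555411 0.060746068312339856 0.06091335557385533 9.223440710801809 9.289884194095384 9.134524727919683 9.41001810299737
tool y ang 101.05166822500274 cover 9.256628751735978 turn frac 0.019944883036297434
tool shift frac [1.7776 0.1339 8.6018]
```

move_arm --pt "1 0.6 0.04 1 0.02" --pt "1 0.6 0.04 1 0" --pt "1 0.58 0.05 1 0" --pt "1 0 0 1 0" --pt "1 0 0 1 0" --pt "1 0 0 1 0" --pt "1 0 0 0.7 0" --pt "1 0 0 0.5 0" --pt "1 0 0 0.4 0" --pt "1 0 0 0 0" --pt "1 0 0 0 0" --squeeze 10

```text
time: 6.97
ee_pos: [0.4486, -0.2593, 0.0727]
eef_rot: [-0.082, 0.997, 0.0, -0.0]
ft_force: [0.3, 0.4, 0.3]
width: 0.0871
```

Run:
```python
from h import *
np.set_printoptions(precision=4,suppress=True)
s=r.read_state();print(s['time'],s['ee_pos'],s['eef_rot'])
snap('wrist','w4')
```

```text
6.9667 [ 0.4486 -0.2593  0.0727] [-0.0818  0.9966  0.     -0.0001]
```

View pics/w4.png

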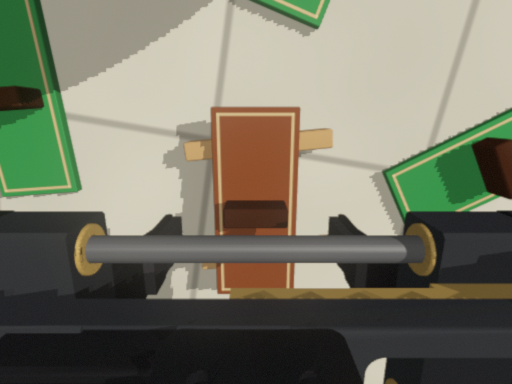

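Run:
```python
from h import *
s=r.read_state();S=np.r_[s['ee_pos'],s['eef_rot']]
R=Ro.from_quat(S[3:])
for dx in (-.007,.007):
  for z in (.052,.028): 
    p=S[:3]+R.apply([dx,0,0]);p[2]=z; print(dx,z,topix(p,S))
im=cv2.imread('pics/w4.png')
c=im[180:250,205:305]; cv2.imwrite('pics/w4c.png',cv2.resize(c,None,fx=6,fy=6,interpolation=cv2.INTER_CUBIC))
```

```text
-0.007 0.052 [255.60615236 228.55537854]
-0.007 0.028 [255.51811151 216.54522698]
0.007 0.052 [255.64269505 208.64200117]
0.007 0.028 [255.54927802 198.59876843]
```

View pics/w4c.png

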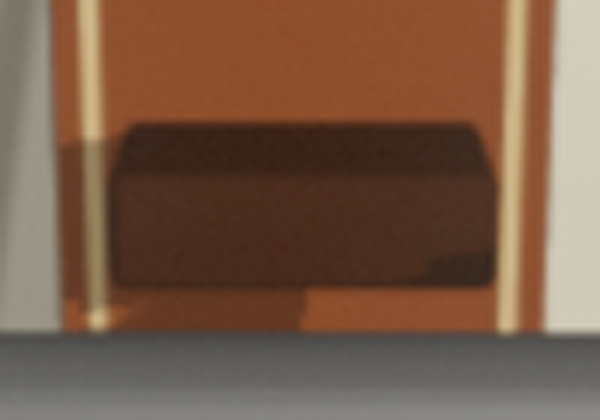

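move_arm --pt "1 0 0 0.55 0" --pt "1 0 0 0.5 0" --pt "1 0 0 0 0" --pt "-0.3 0 0 0 0" --pt "-0.3 0 0 0 0" --pt "-0.3 0 0 0 0" --pt "-0.3 0 0 0 0" --pt "-0.3 0 0 0 0" --pt "-0.3 0 0 0 0" --squeeze 10

```text
time: 7.77
ee_pos: [0.4487, -0.2594, 0.0465]
eef_rot: [-0.082, 0.997, 0.0, 0.0]
ft_force: [-0.2, -0.0, -0.1]
width: 0.0547
```

move_arm --pt "-0.5 0 0 0 0" --pt "-0.5 0 0 0 0" --pt "-0.5 0 0 0 0" --pt "-0.5 0 0 0 0" --pt "-0.5 0 0 0 0" --squeeze 10

```text
time: 8.18
ee_pos: [0.4486, -0.2594, 0.0463]
eef_rot: [-0.082, 0.997, 0.0, 0.0]
ft_force: [-0.6, 0.5, 2.0]
width: 0.0434
```

move_arm --pt "-0.6 0 0 -0.3 0" --pt "-0.6 0 0 -0.6 0" --pt "-0.6 0 0 -0.8 0" --pt "-0.6 0 0 -0.8 0" --pt "-0.6 0 0 -0.8 0" --pt "-0.6 0 0 -0.8 0" --pt "-0.6 0 0 -0.6 0" --pt "-0.6 0 0 -0.3 0" --pt "-0.6 0 0 0 0" --pt "-0.6 0 0 0 0"

```text
time: 9.02
ee_pos: [0.4484, -0.2592, 0.1709]
eef_rot: [-0.082, 0.997, 0.0, 0.0]
ft_force: [0.8, 0.7, -0.4]
width: 0.0438
```

Run:
```python
from h import *
np.set_printoptions(precision=4,suppress=True)
s=r.read_state();print(s['time'],s['ee_pos'],s['eef_rot'],s['width'])
snap('wrist','w5'); snap('scene','s5')
S=np.r_[s['ee_pos'],s['eef_rot']];R=Ro.from_quat(S[3:]).as_matrix()
ty=np.degrees(np.arctan2(R[1,1],R[0,1])); print(ty, (ty-69.05)/90)
a=np.radians(159.05);X=np.array([np.cos(a),np.sin(a)])
tgt=np.r_[np.array([.5373,.1752])-0.016*X,.12]
print(tgt, R.T@(tgt-S[:3])/.025)
```

```text
9.0167 [ 0.4484 -0.2592  0.1709] [-0.0823  0.9966  0.0001  0.    ] 0.043761798581792084
99.43726321398674 0.337636257933186
[0.5522 0.1695 0.12  ] [-6.9074 16.2347  2.0431]
```

View pics/w5.png

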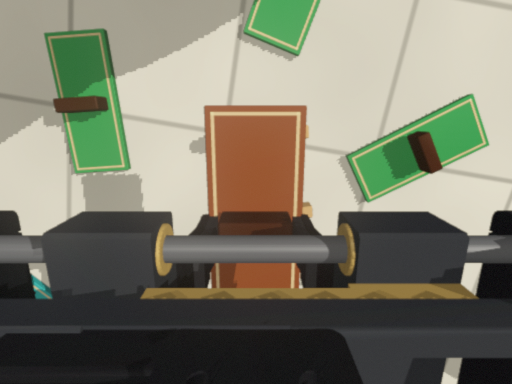

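View pics/s5.png

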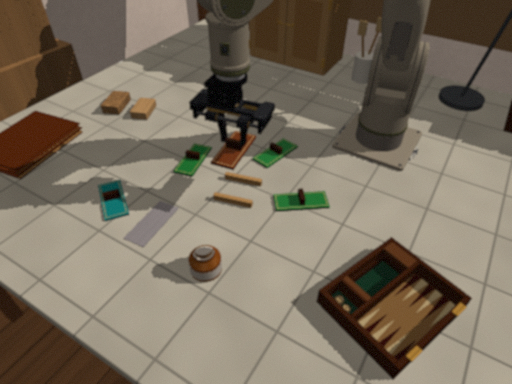

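move_arm --pt "-0.6 -0.2 0.4 0 0" --pt "-0.6 -0.4 0.95 0 0" --pt "-0.6 -0.4 0.95 0 0" --pt "-0.6 -0.4 0.95 0 0" --pt "-0.6 -0.4 0.95 0 0" --pt "-0.6 -0.4 0.95 0 0" --pt "-0.6 -0.4 0.95 0 0" --pt "-0.6 -0.4 0.95 0 0" --pt "-0.6 -0.4 0.95 0 0" --pt "-0.6 -0.4 0.95 0 0" --pt "-0.6 -0.4 0.95 0 0" --pt "-0.6 -0.4 0.95 0 0"

```text
time: 10.12
ee_pos: [0.5171, 0.0282, 0.1701]
eef_rot: [-0.082, 0.997, -0.0, -0.001]
ft_force: [0.5, -0.5, -0.5]
width: 0.044
```

move_arm --pt "-0.6 -0.45 0.95 0 0" --pt "-0.6 -0.45 0.95 0 0" --pt "-0.6 -0.45 0.95 0 0" --pt "-0.6 -0.45 0.95 0 0" --pt "-0.6 -0.4 0.9 0 0" --pt "-0.6 -0.1 0.68 0 0" --pt "-0.6 0 0 0 0.06" --pt "-0.6 0 0 0 0.07" --pt "-0.6 0 0 0 0.07" --pt "-0.6 0 0 0 0.07" --pt "-0.6 0 0 0 0.067" --pt "-0.6 0 0 0 0"

```text
time: 11.12
ee_pos: [0.5517, 0.169, 0.17]
eef_rot: [0.184, 0.983, -0.001, -0.001]
ft_force: [-0.4, 0.1, -0.8]
width: 0.0436
```

move_arm --pt "-0.6 0 0 0 0" --pt "-0.6 0 0 0 0"

```text
time: 11.28
ee_pos: [0.552, 0.1691, 0.1706]
eef_rot: [0.18, 0.984, -0.0, -0.0]
ft_force: [0.5, -0.7, -0.4]
width: 0.0437
```

```bash
cat > c.py <<'E'
from h import *
import sys
np.set_printoptions(precision=4,suppress=True)
a=np.radians(159.05);X=np.array([np.cos(a),np.sin(a)]);Yv=np.array([-X[1],X[0]]);C=np.array([.5373,.1752])
def rep():
    s=r.read_state();S=np.r_[s['ee_pos'],s['eef_rot']];R=Ro.from_quat(S[3:]).as_matrix()
    d=S[:2]-C; ty=np.degrees(np.arctan2(R[1,1],R[0,1]))
    print('t',round(s['time'],2),'store xy mm',1e3*d@X,1e3*d@Yv,'z',S[2]*1e3,'toolyaw err turnfrac',(ty-69.05)/90,'F',s['ft_force'],'M',s['torque'],'w',s['width'])
    return S
E
python3 - <<'E'
from c import *
S=rep(); np.save('s6.npy',S); im=snap('wrist','w6')
E
```

```text
t 11.28 store xy mm -15.877791197415013 0.4785457543162803 z 170.62748281850432 toolyaw err turnfrac 0.002834927247532606 F [ 0.4894 -0.675  -0.4002] M [-0.0124  0.0292 -0.0087] w 0.04368215161664319
```

View pics/w6.png

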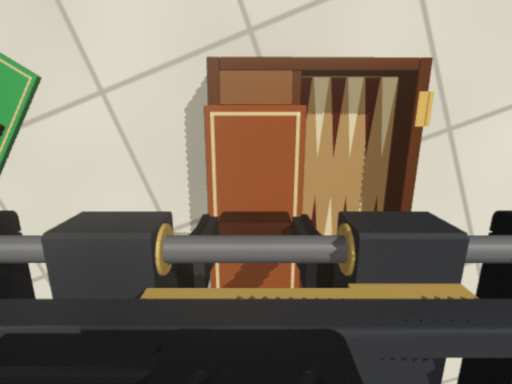

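move_arm --pt "-0.6 0 0 0.4 0.003" --pt "-0.6 0 0 0.6 0" --pt "-0.6 0 0 0.6 0" --pt "-0.6 0 0 0.6 0" --pt "-0.6 0 0 0.6 0" --pt "-0.6 0 0 0.3 0" --pt "-0.6 0 0 0.1 0" --pt "-0.6 0 0 0 0" --pt "-0.6 0 0 0 0"

```text
time: 12.08
ee_pos: [0.5526, 0.1692, 0.0918]
eef_rot: [0.184, 0.983, 0.0, 0.0]
ft_force: [0.5, 0.6, -0.5]
width: 0.0439
```

Run:
```python
from c import *
S=rep(); np.save('s7.npy',S); im=snap('wrist','w7')
c=im[60:250,170:350]; cv2.imwrite('pics/w7c.png',cv2.resize(c,None,fx=3,fy=3,interpolation=cv2.INTER_CUBIC)[:,:,::-1])
```

```text
t 12.08 store xy mm -16.432788598845796 0.11577208727201785 z 91.79883598172925 toolyaw err turnfrac -0.0023186997038458735 F [ 0.4831  0.5794 -0.5292] M [ 0.037  -0.0145 -0.0006] w 0.043853749894209655
```

View pics/w7c.png

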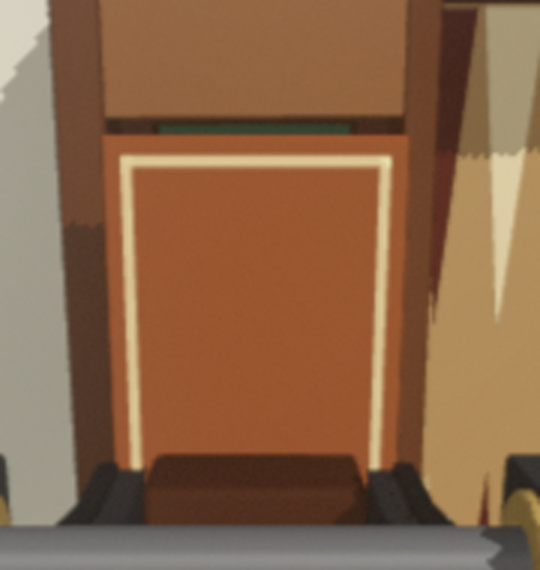

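Run:
```python
from c import *
S=np.load('s7.npy')
for n,u,v,z in [('openL',104,117,.046),('openR',404,117,.046),('covL',104,134,.0733),('covR',408,134,.0733),('covL2',116,465,.0733),('covR2',398,465,.0733),('wallL',121,465,.046),('wallR',0,0,.046)]:
    p=proj(((u-1)/3+170,(v-1)/3+60),z,S); d=p[:2]-C; print(n,1e3*d@X,1e3*d@Yv)
```

```text
openL 61.00049214513048 34.33813852822694
openR 60.82350913481135 -33.73171489161245
covL 56.253249988890026 29.97540264184406
covR 56.09618005068431 -30.17597801395807
covL2 -12.803259437377159 30.49403473750141
covR2 -12.978072544376783 -30.792825690107133
wallL -22.25930525214593 33.85166653877971
wallR 85.64903934062079 56.095406969114194
```

move_arm --pt "-0.6 0 0 0.3 0" --pt "-0.6 0 0 0.3 0" --pt "-0.6 0 0 0.1 0" --pt "-0.6 0 0 0.1 0" --pt "-0.6 0 0 0.08 0" --pt "-0.6 0 0 0.08 0" --pt "-0.6 0 0 0 0" --squeeze 4

```text
time: 12.72
ee_pos: [0.5522, 0.1692, 0.067]
eef_rot: [0.184, 0.983, -0.0, -0.0]
ft_force: [-0.4, 0.1, -1.1]
width: 0.0441
```

Run:
```python
from c import *
S=rep(); np.save('s8.npy',S); im=snap('wrist','w8'); snap('scene','s8')
c=im[60:250,170:350]; cv2.imwrite('pics/w8c.png',cv2.resize(c,None,fx=3,fy=3,interpolation=cv2.INTER_CUBIC)[:,:,::-1])
```

```text
t 12.72 store xy mm -16.018835471095677 0.28770421207903535 z 66.98319482700481 toolyaw err turnfrac -0.002386170128770004 F [-0.3783  0.0586 -1.0891] M [-0.044  -0.0615  0.0117] w 0.04405994507822315
```

View pics/w8c.png

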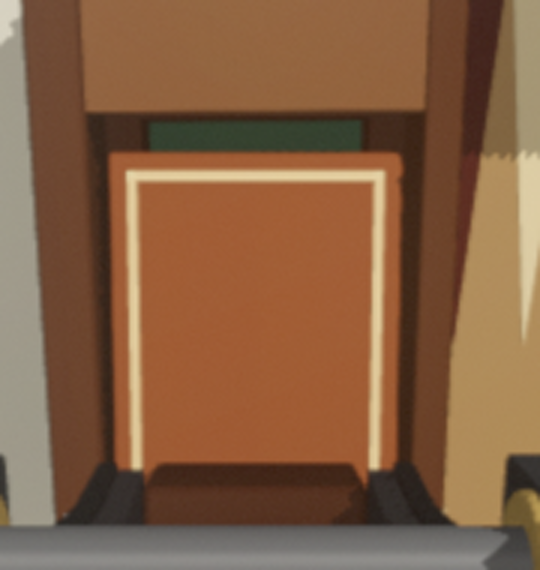

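move_arm --pt "-0.6 0 0 0.08 0" --pt "-0.6 0 0 0.06 0" --pt "-0.6 0 0 0.04 0" --pt "-0.6 0 0 0 0"

```text
time: 13.15
ee_pos: [0.5522, 0.1693, 0.0628]
eef_rot: [0.184, 0.983, 0.0, -0.0]
ft_force: [-1.2, 0.0, 0.9]
width: 0.044
```

Run:
```python
from c import *
S=rep(); np.save('s9.npy',S); im=snap('wrist','w9'); snap('scene','s9')
c=im[60:250,170:350]; cv2.imwrite('pics/w9c.png',cv2.resize(c,None,fx=3,fy=3,interpolation=cv2.INTER_CUBIC)[:,:,::-1])
im=cv2.imread('pics/s9.png')[200:384,300:500];cv2.imwrite('pics/s9c.png',cv2.resize(im,None,fx=3,fy=3,interpolation=cv2.INTER_CUBIC))
```

```text
t 13.15 store xy mm -16.024549079454395 0.1841121365891059 z 62.84666821338211 toolyaw err turnfrac -0.0023852924370245886 F [-1.1784  0.0326  0.9055] M [0.0701 0.2844 0.0418] w 0.043967282298290854
```

View pics/w9c.png

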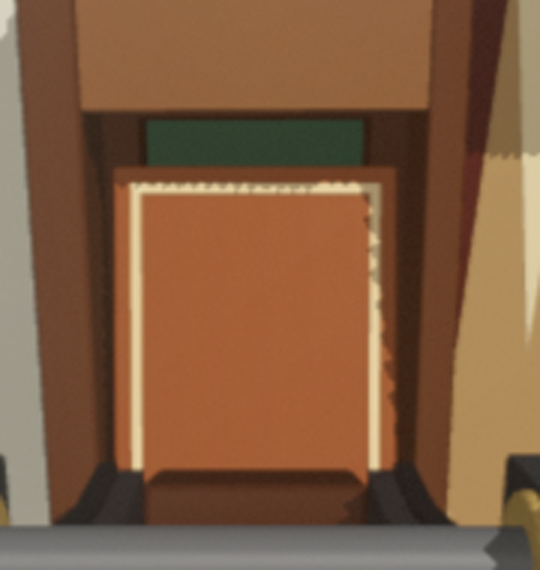

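View pics/s9c.png

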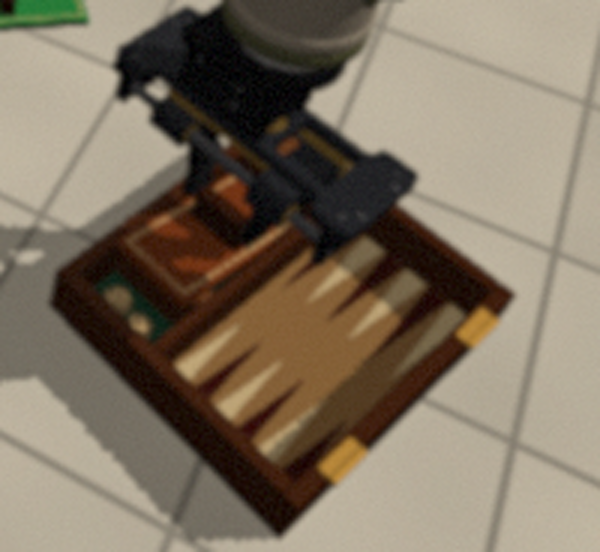

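Run:
```python
from c import *
S=np.load('s9.npy')
for x,y,z in [(51.7,31,31.7),(51.7,-31,31.7),(62,34,46)]:
    p=np.r_[C+X*x/1e3+Yv*y/1e3,z/1e3]; print((topix(p,S)-[170,60])*3+1)
```

```text
[110.5685 160.6944]
[401.1392 159.8723]
[ 81.0436 105.2347]
```

move_arm --pt "-0.6 0 0 0 0" --pt "-0.6 0.2 0 0 0" --pt "-0.6 0.2 0 0 0" --pt "-0.6 0.2 0 0 0" --pt "-0.6 0.2 0 0 0" --pt "-0.6 0 0 0 0" --pt "-0.6 0 0 0 0" --squeeze 8

```text
time: 13.83
ee_pos: [0.5332, 0.1767, 0.0628]
eef_rot: [0.183, 0.983, 0.0, -0.0]
ft_force: [0.9, 0.0, -0.7]
width: 0.0439
```

Run:
```python
from c import *
S=rep(); np.save('s10.npy',S); im=snap('wrist','w10'); snap('scene','s10')
c=im[60:250,170:350]; c=cv2.resize(c,None,fx=3,fy=3,interpolation=cv2.INTER_CUBIC)[:,:,::-1]
im=cv2.imread('pics/s10.png')[230:384,310:400];d=cv2.resize(im,(240,411),interpolation=cv2.INTER_CUBIC)
o=np.zeros((570,790,3),np.uint8);o[:,:540]=c;o[:411,545:785]=d;cv2.imwrite('pics/w10c.png',o)
```

```text
t 13.83 store xy mm 4.340247979392473 0.046788997036074774 z 62.82948211737829 toolyaw err turnfrac -0.0020296244392056908 F [ 0.8637  0.002  -0.6636] M [-0.0054  0.0603  0.0246] w 0.04392641943098517
```

View pics/w10c.png

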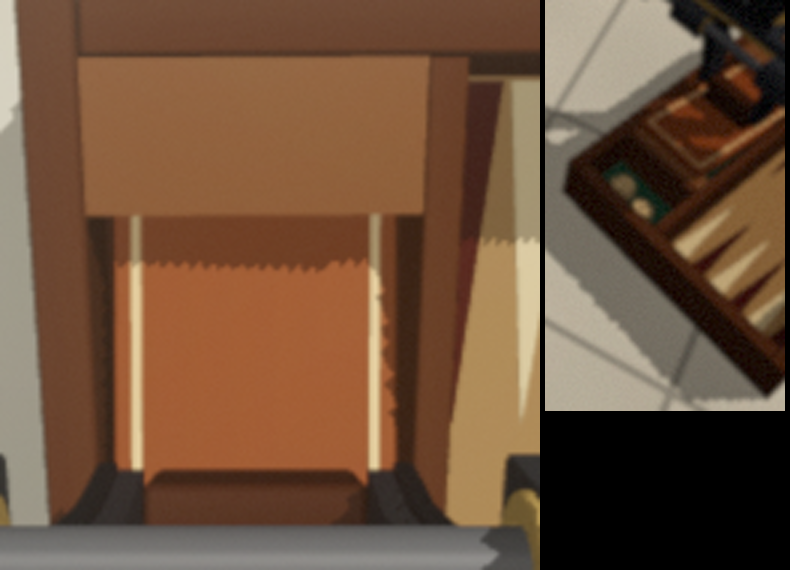

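move_arm --pt "-0.6 0.2 0 0 0" --pt "-0.6 0.2 0 0 0" --pt "-0.6 0.14 0 0 0" --pt "-0.6 0 0 0 0" --pt "-0.6 0 0 0 0"

```text
time: 14.35
ee_pos: [0.5208, 0.1815, 0.0628]
eef_rot: [0.183, 0.983, 0.0, -0.0]
ft_force: [-0.2, -0.8, -1.0]
width: 0.0443
```

```bash
cat > v.py <<'E'
from c import *
n=sys.argv[1]
S=rep(); np.save(f's{n}.npy',S); im=snap('wrist','w'+n); snap('scene','s'+n)
c=im[60:250,170:350]; c=cv2.resize(c,None,fx=3,fy=3,interpolation=cv2.INTER_CUBIC)[:,:,::-1]
im=cv2.imread(f'pics/s{n}.png')[230:384,310:400];d=cv2.resize(im,(240,411),interpolation=cv2.INTER_CUBIC)
o=np.zeros((570,790,3),np.uint8);o[:,:540]=c;o[:411,545:785]=d;cv2.imwrite(f'pics/w{n}c.png',o)
E
python3 v.py 11
```

```text
t 14.35 store xy mm 17.702334543035665 -0.009001066166874409 z 62.84194896172193 toolyaw err turnfrac -0.0021190818478560103 F [-0.2263 -0.8074 -1.0351] M [0.0166 0.0172 0.017 ] w 0.04431472689752618
```

View pics/w11c.png

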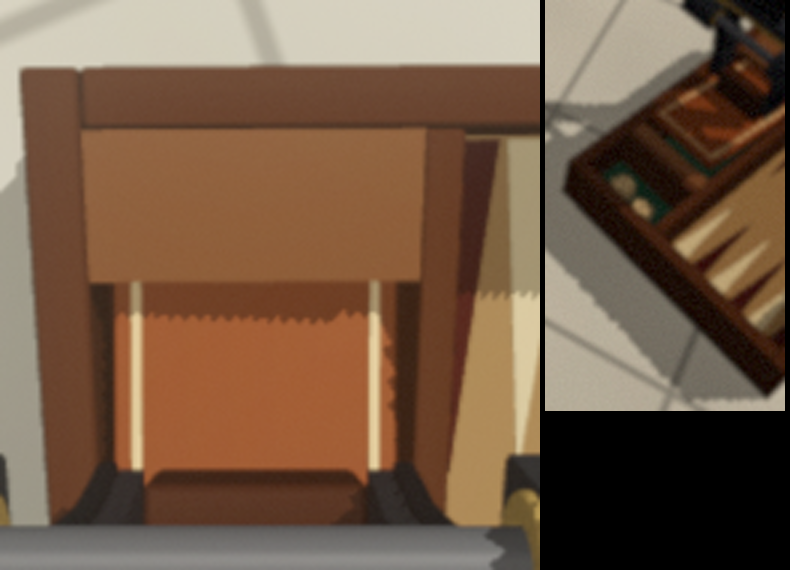

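move_arm --pt "-0.6 0 0 0 0" --pt "-0.6 0 0 0.08 0" --pt "-0.6 -0.02 0 0.08 0" --pt "-0.6 -0.02 0 0.08 0" --pt "-0.6 -0.02 0 0.08 0" --pt "-0.6 0 0 0 0" --squeeze 4

```text
time: 14.95
ee_pos: [0.5223, 0.1805, 0.0543]
eef_rot: [0.184, 0.983, -0.0, -0.0]
ft_force: [0.2, -0.0, -2.0]
width: 0.0436
```

```bash
python3 v.py 12
```

```text
t 14.95 store xy mm 15.946450740181675 0.3930187622266344 z 54.25188592268578 toolyaw err turnfrac -0.002502354160148141 F [ 0.1962 -0.0191 -2.0187] M [ 0.0099  0.0506 -0.0542] w 0.04358239158878812
```

View pics/w12c.png

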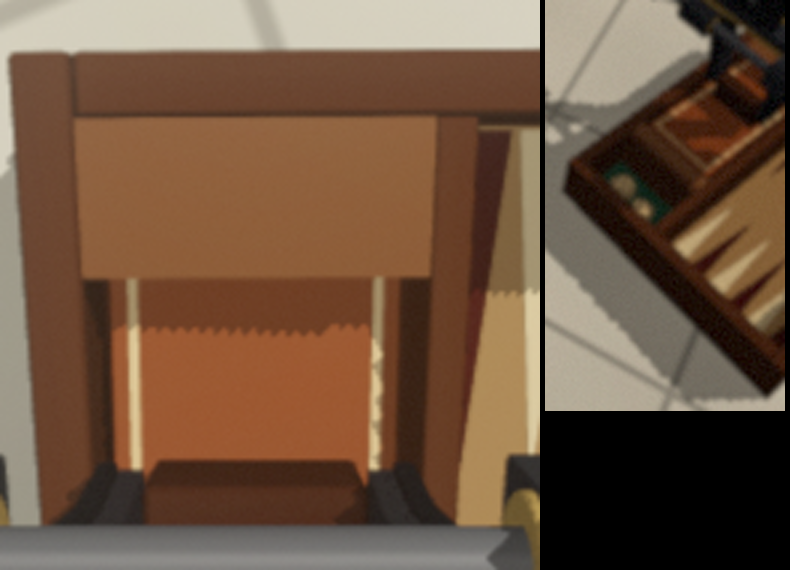

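move_arm --pt "-0.6 0 0 0.06 0" --pt "-0.6 0 0 0.06 0" --pt "-0.6 0 0 0.06 0" --pt "-0.6 0 0 0.03 0" --pt "-0.6 0 0 0 0"

```text
time: 15.47
ee_pos: [0.5222, 0.1807, 0.0493]
eef_rot: [0.184, 0.983, -0.0, -0.0]
ft_force: [-0.9, 0.9, -0.9]
width: 0.0438
```

```bash
python3 v.py 13
```

```text
t 15.47 store xy mm 16.040561042907463 0.22813767653621103 z 49.30813746005105 toolyaw err turnfrac -0.002403633984599196 F [-0.9448  0.8726 -0.8819] M [ 0.0444 -0.0071  0.0428] w 0.043805235788608655
```

View pics/w13c.png

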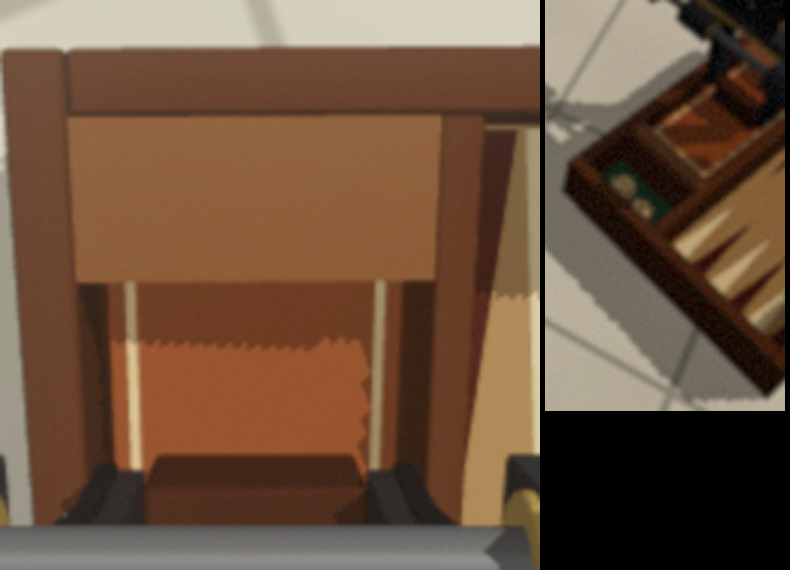

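move_arm --pt "-0.6 0 0 0.03 0" --pt "-0.6 -0.1 0 0 0" --pt "-0.6 -0.1 0 0 0" --pt "-0.6 -0.1 0 0 0" --pt "-0.6 -0.1 0 0 0" --pt "-0.6 -0.1 0 0 0" --pt "-0.6 0 0 0 0"

```text
time: 16.15
ee_pos: [0.5347, 0.1758, 0.0488]
eef_rot: [0.184, 0.983, 0.0, 0.0]
ft_force: [0.1, -0.3, -0.8]
width: 0.0444
```

```bash
python3 v.py 14
```

```text
t 16.15 store xy mm 2.6891432302959144 0.3575043269238083 z 48.84571578762524 toolyaw err turnfrac -0.002759813417355556 F [ 0.1017 -0.3279 -0.7618] M [-0.0134 -0.0557 -0.0211] w 0.0444274007212178
```

View pics/w14c.png

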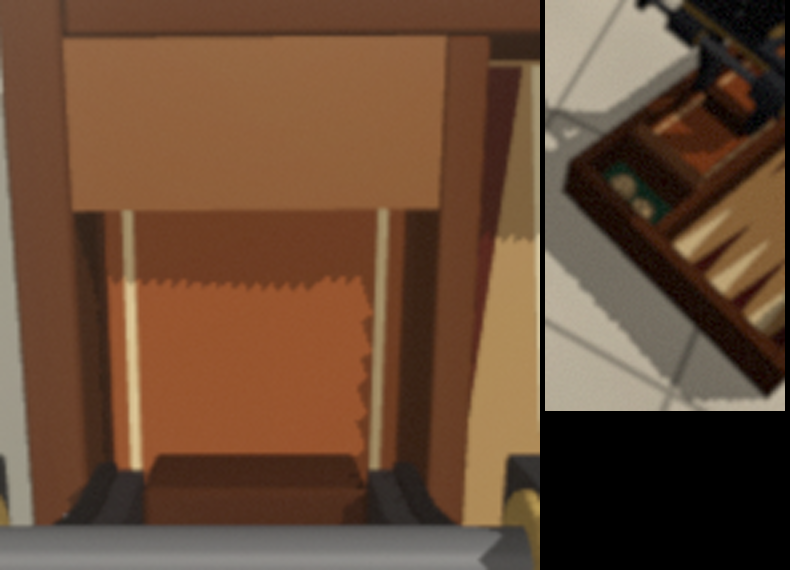

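move_arm --pt "-0.6 -0.06 0 0 0" --pt "-0.6 -0.05 0 0 0" --pt "-0.6 -0.04 0 0 0" --pt "-0.6 0 0 0 0"

```text
time: 16.58
ee_pos: [0.5377, 0.1748, 0.0488]
eef_rot: [0.184, 0.983, 0.0, 0.0]
ft_force: [1.0, -0.4, -1.0]
width: 0.044
```

```bash
python3 v.py 15
```

```text
t 16.58 store xy mm -0.5529396661079535 0.2385754231687377 z 48.81027394513503 toolyaw err turnfrac -0.0025028242303807564 F [ 1.0315 -0.402  -0.9959] M [-0.0349  0.0107 -0.0192] w 0.04404103634120239
```

move_arm --pt "-0.6 -0.04 0 0 0" --pt "-0.6 -0.04 0 0 0" --pt "-0.6 0 0 0 0" --pt "-0.6 0 0 0 0"

```text
time: 17.02
ee_pos: [0.5386, 0.1744, 0.0486]
eef_rot: [0.184, 0.983, -0.0, -0.001]
ft_force: [-5.1, 0.6, 2.3]
width: 0.044
```

```bash
python3 v.py 16
```

```text
t 17.02 store xy mm -1.5138846934401273 0.30197336390702745 z 48.5976002864153 toolyaw err turnfrac -0.0021999340391856336 F [-5.1067  0.6101  2.2936] M [0.0799 1.2003 0.0328] w 0.04399708770720942
```

move_arm --pt "0.4 0.02 0 0 0" --pt "0.4 0 0 0 0" --pt "0.4 0 0 0 0" --pt "0.4 0 0 0 0" --pt "0.4 0 0 0 0" --pt "0.4 0 0 -0.4 0" --pt "0.4 0 0 -0.8 0" --pt "0.4 0 0 -0.9 0" --pt "0.4 0 0 -0.9 0" --pt "0.4 0 0 -0.5 0" --pt "0.4 0 0 0 0" --pt "0.4 0 0 0 0"

```text
time: 18.12
ee_pos: [0.5392, 0.1745, 0.1369]
eef_rot: [0.184, 0.983, 0.001, 0.0]
ft_force: [-0.5, -0.4, -0.7]
width: 0.0606
```

```bash
python3 v.py 17
python3 - <<'E'
from c import *
for l in ['pull','end_a','store','die1']:
    for d in r.tip_of('wrist',l)[:2]:
        p=w('wrist',d['position']); q=p[:2]-C; print(l,round(d['confidence'],2),q@X*1e3,q@Yv*1e3,p[2]*1e3)
E
```

```text
t 18.12 store xy mm -2.059722448508343 -0.03833730849568012 z 136.8604573847485 toolyaw err turnfrac -0.0023804122114449277 F [-0.4974 -0.368  -0.7264] M [-0.0481  0.0069  0.0537] w 0.060556097412908294
end_a 0.85 74.99182566179738 3.630635719610133 17.008557798691275
end_a 0.31 -2.519875029221679 0.9124242662811566 41.755427953942146
die1 0.6 -106.69241850894561 -10.779705955112872 3.103135515230754
```

View pics/w17.png

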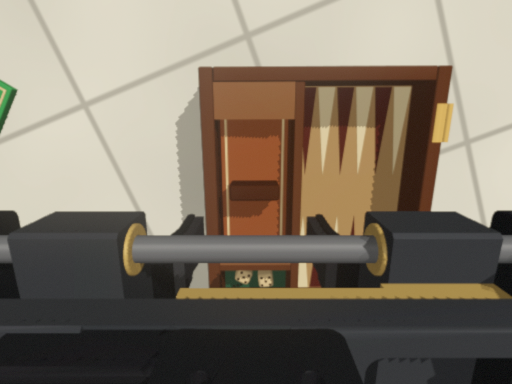

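View pics/s17.png

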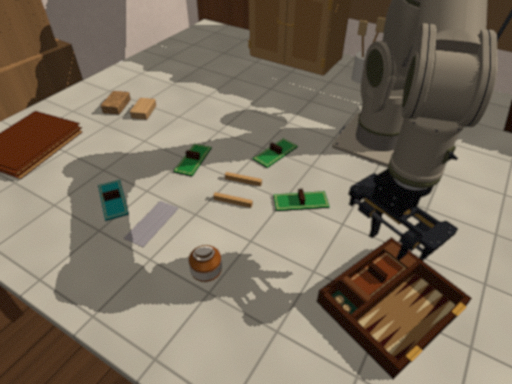

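move_arm --pt "0.4 -0.6 0 -0.9 0" --pt "0.4 -0.6 0 -0.9 0" --pt "0.4 -0.6 0 -0.9 0" --pt "0.4 0 0 -0.9 0" --pt "0.4 0 0 -0.9 0" --pt "0.4 0 0 0 0" --pt "0.4 0 0 0 0" --pt "0.4 0 0 0 0"

```text
time: 19.08
ee_pos: [0.5805, 0.1581, 0.2478]
eef_rot: [0.184, 0.983, -0.0, -0.001]
ft_force: [0.6, 0.1, -0.1]
width: 0.0607
```

Run:
```python
from c import *
S=rep(); np.save('s18.npy',S); im=snap('wrist','w18')
c=im[90:250,170:320]; cv2.imwrite('pics/w18c.png',cv2.resize(c,None,fx=3.6,fy=3.6,interpolation=cv2.INTER_CUBIC)[:,:,::-1])
for l in ['pull','store','narrow_rail']:
    for d in r.tip_of('wrist',l)[:2]:
        p=w('wrist',d['position']); q=p[:2]-C; print(l,round(d['confidence'],2),q@X*1e3,q@Yv*1e3,p[2]*1e3)
f=lambda x,y,z:((topix(np.r_[C+X*x/1e3+Yv*y/1e3,z/1e3],S)-[170,90])*3.6+1.3).round(0)
for x in(-62,62):
  for y in (34,-34): print('open',x,y,f(x,y,46))
  for y in (31,-31): print('cov edge at rail',x,y,f(x,y,30))
for x in(-8,6):
  for y in (22,-22): print('pulltop',x,y,f(x,y,54))
```

```text
t 19.08 store xy mm -46.483093541892615 0.5362891957219018 z 247.76602837188477 toolyaw err turnfrac -0.0023031476781336362 F [ 0.579   0.1276 -0.1281] M [-0.019   0.0071 -0.0828] w 0.060673757898661994
pull 0.95 43.53297378721286 294.0347219855676 20.085443577045613
pull 0.76 -0.004269194787409776 0.7216811159380163 42.00754496666986
narrow_rail 0.7 -63.68294379013811 -3.21804692745731 33.446597864148195
narrow_rail 0.46 58.73947664596119 1.0494576697556333 35.13164358450297
open -62 34 [213. 332.]
open -62 -34 [404. 332.]
cov edge at rail -62 31 [225. 323.]
cov edge at rail -62 -31 [392. 323.]
open 62 34 [204. -38.]
open 62 -34 [412. -39.]
cov edge at rail 62 31 [217. -32.]
cov edge at rail 62 -31 [399. -33.]
pulltop -8 22 [243. 180.]
pulltop -8 -22 [374. 180.]
pulltop 6 22 [242. 138.]
pulltop 6 -22 [375. 138.]
```

View pics/w18c.png

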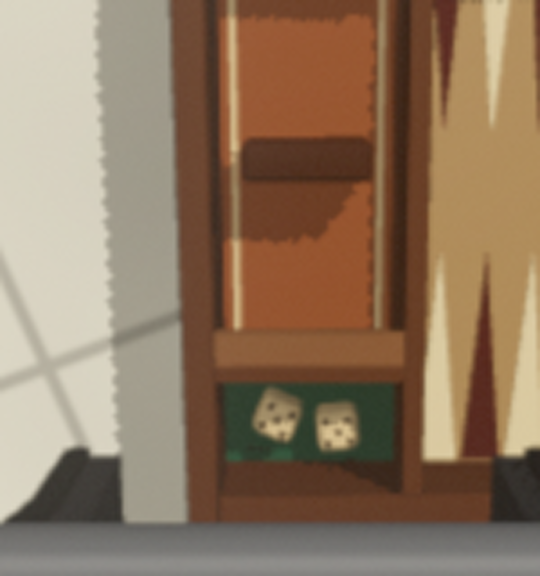

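```bash
python3 -c "
from bench import r
print(r.close_job())"
```

```text
the job is handed in; nothing more can be done
None
```

The cover is fitted in the checker store, and I handed the job in after about 19 s of robot time. No verdict was reported.

**What I did**
- I gripped the brown cover by the two ends of its pull, so it could swing between the pads, and lifted it off the strips.
- Pressing it on the inner edge of the narrow rail tipped it to about 11 degrees, with the far end down in the opening.
- I slid that end under the broad rail, let the other end down inside the narrow rail, then slid the cover back. It stopped with about 5 N of push-back at a tool position of x ≈ -1.5 mm from the store's centre.
- I then opened the fingers and moved the arm clear.

**Last checks**
- **Position:** the pull's outline in the final wrist picture matches the outline predicted for a fitted cover (x = -1 mm, lying flat on the ledges) to within a pixel or so. The trained network put the pull at x ≈ 0, y ≈ +0.7 mm, 42.0 mm above the bench, where 42 mm is the fitted height.
- **Flatness and fit:** I did not measure the tilt directly; it rests on the match above. Both ends are out of sight under the rails.
- **Other things:** nothing was near the jar or the scraper, and in the last pictures they and the dice look as they did at the start.

**Disagreements**
- The network's top "pull" hit in that last picture was about 0.3 m from the store, where a green look-alike lies, so I ignored it.
- In the picture before that, it found no pull at all and gave one low-confidence end point in the middle of the cover.
- Lengths measured with the wrist camera came out about 1.5% short, or 1–2 mm across the opening.

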